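Put the maker's stamp on the painted tile

ROBOT

A 6-joint arm with a two-finger parallel gripper is mounted at the origin on the work surface. World frame = base frame: x ahead of the robot, y to its left, z up, the work surface at z = 0. Lengths are in m, angles in rad, forces in N, time in s.
With the tool pointing down it reaches from about 0.25 to 0.8 m from the base axis. Payload 3.9 kg.
Tool frame: the origin (TCP) lies between the finger pads; the fingertips stand 17 mm ahead of it and the grasp point (between the pads) lies 2 mm behind it; z points along the fingers, y is the line along which they close (so a half turn about z gives the same grasp; the last joint's range is limited). The gripper opens to 85 mm and grips with 20 to 120 N. Pads are 22 mm wide; open, the fingers measure 114 mm over their backs; the gripper's body (76 mm by 85 mm) begins 54 mm behind the grasp point. The pads swing forward as they close: fully open they stand 13 mm farther back than shut.
Start: joints at [-1.263, 0.26, -0.138, 1.173, 0, 1.571], TCP at [0.159, -0.5, 0.248] pointing down, gripper open.
Joint ranges: [-2.78, 2.78], [-0.83, 1.72], [-1.28, 1.37], [-1.9, 2.12], [-1.57, 1.48], [-3.14, 3.14]. Speed limits (rad/s): [2.57, 2.57, 3.14, 3.14, 3.14, 3.14].

INTERFACE

Orientations are given as a unit quaternion [w, x, y, z].
In Python, from bench import * gives the robot as it stands.
- The arm moves only by the tool jog_arm, never from a script. Its argument "increments" is one flat list of numbers, 7 for each row, row after row: the turn, a rotation vector about the world's x, y, z in degrees, then the shift along the world's x, y, z in mm, then the gripper command: -1 is fully open, 1 is shut, values between are in proportion. In form: [ax, ay, az, x, y, z, grip, ax, ay, az, x, y, z, grip, ...]. A call has exactly 8 rows; each row is the pose to reach, as a shift and turn from the pose commanded when the call began; what a row does not reach only later rows make up. A row lasts 1/8 s, in which the tool goes at most 62.5 mm and 10.7 degrees, less where a joint would pass 70% of its speed; a pose out of reach is approached as far as the arm can. A call with a gripper value outside its range is refused whole. The fingers move at their own pace and stop on an object; "grip_force" is the grip in N (left out, the last holds). Time passes only in rows, so rows that repeat a pose let the fingers close, or fill a call up. It gives the time, the measured TCP pose, the force, the opening and the grip force at its end, in the units of the state.
- observe(): the state, without advancing time (a new reading comes with each control period).
- snapshot(name): name is "side" or "top"; returns the picture (384x512x3 uint8, blue, green, red); there is no depth.
- camera_params(name): a dict with "vfov" (degrees; the focal length in pixels is half the picture's height over the tangent of half this angle, whatever the lens; pixels are square), "cx", "cy" (the principal point, pixels), "origin" and "attitude" of the camera in the world. Camera axes: x right, y down, z forward; pixel columns grow to the right and rows downward; lengths in m; the calibration is good to about 2 mm. A picture is of the moment at which its call begins. camera_params takes no time and is no camera call.
- hand_in(): hands the job in; it is judged then, once.
The state is a dict: "time": time; "joint_positions": joint angles; "dq": joint speeds; "joint_efforts": joint torques, N m; "tool_pos": TCP position; "tool_rot": TCP orientation; "wrist_force": force on the tool from outside, world axes, zero at the start; "ft_torque": the same for the moment, N m; "opening": finger opening in m; "grip_force": force on a finger pad.
Only numpy, scipy, OpenCV 4.12 (cv2) and the standard library are available. Lean on these libraries where they do the work, as an engineer would, in place of code of your own. Each camera call takes 0.05 s, during which the arm holds its last target. There are 200 camera calls.

TASK

Take the red-handled maker's stamp from its tray and press it squarely into the empty framed box on the painted tile, its long side along the box's long side, pushing straight down with a steady force of about 12 N, shared evenly by the whole face, for at least one second; never press hard enough to crack the tile (over 24 N). Lift the stamp straight up without sliding it or shifting the tile, then stand it gently upright back in its tray and let go, leaving the jars and the brush alone.

Things in the scene. Friction and masses are not known exactly. Their poses are not given: they have to be found in the camera images.
- stamp_mid (a point): centre, half-way up, of the red-handled hand stamp, 43 mm above its rubber face; x along its long side, z up towards the handle's end. The stamp starts standing in the tray and is best gripped across the handle's 22 mm (y). Either way round along x is equally good for stamping
- stamp_face (a point): centre of the stamp's rubber face (its underside), axes as stamp_mid
- stamp: the pre-inked stamp as a whole: 86 mm tall, about 145 g (varies by a third). From below: flat black rubber face 45 x 28 mm, 4 mm thick; pale wooden block 46 (x) x 30 (y) mm up to 18 mm high; red flat-sided handle 30 (x) x 22 (y) mm from 18 to 86 mm high. Origin at the centre of the rubber face, axes as stamp_mid
- die_a: the half of the stamp's rubber face at its +x end; origin at the centre of that half's underside. The rubber grips the tile, so if the hand drifts sideways under load (a side force of even 2 or 3 N at the handle) the face rocks and one half stops bearing: ease the hand sideways until the side force is gone
- die_b: the half of the stamp's rubber face at its -x end; origin at the centre of that half's underside. Both halves must bear together, at least 2 N each
- tile: white glazed tile 150 x 150 x 9 mm, 450 g, with blue ornament, lying loose on a round wooden stand (224 mm across, top 24 to 30 mm above the table); origin at the centre of its underside, z up. It can lie turned any way
- mark_box (a point): centre of the empty white box framed in dark blue on the tile's top face, 45 mm from the tile's centre towards its -y edge; clear inside 52 (x) x 38 (y) mm, x along its long side, z up. The surface is hard: half a millimetre is many newtons, so the height must be felt. The stamp's centre should come within 4 mm and its long side within 5 degrees
- tray: fixed dark wooden tray 104 (x) x 90 (y) mm outside, rim 16 mm above the table, walls and floor 6 mm thick; origin at the centre of its underside on the table. The stamp stands on its inner floor, 6 mm above the table, and belongs back there, anywhere inside
- jar_blue: paint jar with blue label and white lid, 52 mm across, 66 mm tall; origin at the centre of its underside. Leave alone
- jar_ochre: the same jar with an orange label. Leave alone
- brush: brush 160 mm long lying between the tile stand and the tray; origin at the centre of its underside. Leave alone
Things that resemble listed ones, but are neither listed nor needed, are in the scene too. There is more than one size of the stamp; the job needs the middle-sized. Of the things that look like the tray, take the one that is farthest to the robot's right at the start.

How it is judged:
By the outcome, as a careful person would: the job done as asked, in the order asked, and still so for the second after the job is handed in, with the robot touching nothing.
It also fails if it takes over 67 s, if anything falls off the work surface, if the arm or the gripper's body presses on something with over 40 N, if the wrist force passes 120 N, or if a joint passes its speed limit or range.

## Working session

There is one attempt and no reset: what is moved stays moved. The work goes in short steps, Python scripts to look and compute and a tool call to move; the robot and the scene stay as the last step left them, time stands still between calls to the robot, and variables do not carry over. Pictures are saved under pics/ and viewed, at most 10 in all, crops included, and the job is handed in when it is done.

Besides the shell and the picture viewer there is one more tool, called after "Request:" as a command line: name --argument value ..., lists and objects as JSON in quotes. jog_arm: Moves the arm, as the interface text tells. Its arguments: {"type":"object","properties":{"increments":{"type":"array","items":{"type":"number"}},"grip_force":{"type":"number"}},"required":["increments"]}

```bash
mkdir -p pics; ls; python3 - <<'E'
from bench import *
import cv2
for n in ("top","side"):
    cv2.imwrite(f"pics/{n}0.png",snapshot(n)); print(camera_params(n))
print(observe())
E
```

```text
pics
{'vfov': 46.33782595158184, 'cx': 250.30290295000952, 'cy': 190.66541456416317, 'origin': array([ 0.43615601, -0.00589817,  0.86050376]), 'attitude': array([ 0.05896671, -0.70342165,  0.70390011, -0.07902879])}
{'vfov': 46.01571129367577, 'cx': 249.14916147499667, 'cy': 202.46558053296027, 'origin': array([0.25221883, 0.73870784, 0.52535796]), 'attitude': array([ 0.1200728 , -0.18444732,  0.84041855, -0.49523566])}
{'time': 0.1, 'joint_positions': array([-1.26301169e+00,  2.60630853e-01, -1.39220414e-01,  1.17268771e+00,
       -1.79833480e-05,  1.57081630e+00]), 'dq': array([-7.95679899e-04, -1.84876614e-03,  3.86148864e-03,  1.42371608e-05,
       -3.73929830e-04,  8.28308450e-04]), 'joint_efforts': array([-5.99357099e-04, -4.06508160e+01,  2.54528350e+01,  1.01308920e-02,
        7.81341445e-07, -4.53443533e-06]), 'tool_pos': array([ 0.15887102, -0.49979072,  0.24754896]), 'tool_rot': array([-8.59648179e-04,  9.88183083e-01,  1.53275682e-01, -1.42455613e-04]), 'wrist_force': array([-0.78509884,  0.29900813, -0.46889831]), 'ft_torque': array([-0.01996745,  0.0096061 , -0.01807337]), 'grip_force': 0.0, 'opening': 0.08534559965933751}
```

View pics/top0.png

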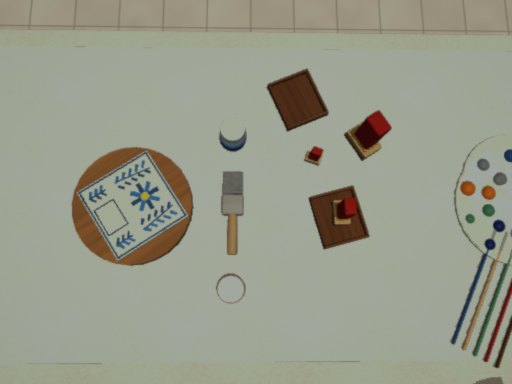

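View pics/side0.png

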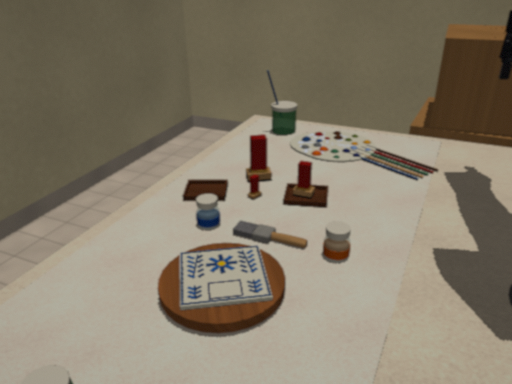

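The top view shows the tile at (133,205) with its box at (111,217). The right-hand tray is at (338,217) with the middle stamp in it, block near (342,212) and handle top near (348,206). The side view agrees: tray and stamp at (305,190), box at (226,290).

```bash
cat > h.py <<'E'
from bench import *
import cv2, numpy as np
from scipy.spatial.transform import Rotation as R
def q2R(q): return R.from_quat([q[1],q[2],q[3],q[0]])
def cast(n,px,z):
    c=camera_params(n); f=192/np.tan(np.radians(c["vfov"]/2))
    px=np.atleast_2d(np.asarray(px,float)); d=np.c_[(px-[c["cx"],c["cy"]])/f,np.ones(len(px))]
    d=q2R(c["attitude"]).apply(d); o=c["origin"]; return o+d*((z-o[2])/d[:,2])[:,None]
def proj(n,P):
    c=camera_params(n); f=192/np.tan(np.radians(c["vfov"]/2))
    p=q2R(c["attitude"]).inv().apply(np.atleast_2d(P)-c["origin"]); return p[:,:2]/p[:,2:]*f+[c["cx"],c["cy"]]
def biggest(m):
    cs,_=cv2.findContours(m.astype(np.uint8),cv2.RETR_EXTERNAL,cv2.CHAIN_APPROX_NONE); return max(cs,key=cv2.contourArea)
E
python3 - <<'E'
from h import *
t=cv2.imread("pics/top0.png"); s=cv2.imread("pics/side0.png")
a=cv2.resize(t[140:275,65:200],None,fx=4,fy=4,interpolation=cv2.INTER_CUBIC)[:540]
b=cv2.resize(t[175:255,300:380],None,fx=3,fy=3,interpolation=cv2.INTER_CUBIC)
c=cv2.resize(s[150:220,270:350],None,fx=3,fy=3,interpolation=cv2.INTER_CUBIC)
W=np.zeros((540,790,3),np.uint8);W[:,:540]=a;W[:240,545:785]=b;W[250:460,545:785]=c
cv2.imwrite("pics/crop0.png",W)
g=t.astype(int); hsv=cv2.cvtColor(t,cv2.COLOR_BGR2HSV)
# handle top/red in top view
def win(m,x0,x1,y0,y1):
    k=np.zeros(m.shape,bool);k[y0:y1,x0:x1]=1;return m&k
red=win((g[...,2]>90)&(g[...,1]<60)&(g[...,0]<70)&(g[...,2]>2.2*g[...,1]),325,370,185,235)
c=biggest(red);print("red",cv2.minAreaRect(c),cv2.boundingRect(c))
dark=win(g.sum(2)<330,300,380,175,255)
r=cv2.minAreaRect(biggest(dark));P=cast("top",cv2.boxPoints(r),.016);print("tray px",r,"\n",P.round(4),P.mean(0))
white=win((hsv[...,1]<90)&(g[...,2]>120),75,192,145,262)
cs,_=cv2.findContours(white.astype(np.uint8),cv2.RETR_EXTERNAL,cv2.CHAIN_APPROX_NONE)
for c in sorted(cs,key=cv2.contourArea)[-3:]:
    r=cv2.minAreaRect(c);P=cast("top",cv2.boxPoints(r),.036);print("white",cv2.contourArea(c),r,"\n",P.round(4),np.linalg.norm(np.diff(P,axis=0),axis=1))
E
```

```text
red ((350.2310791015625, 205.77244567871094), (16.359960556030273, 11.460277557373047), 85.2363510131836) (344, 198, 13, 17)
tray px ((338.3769226074219, 216.71539306640625), (54.55300521850586, 48.76442337036133), 74.74488067626953) 
 [[ 0.5916 -0.1405  0.016 ]
 [ 0.617  -0.2328  0.016 ]
 [ 0.5151 -0.2552  0.016 ]
 [ 0.4911 -0.1648  0.016 ]] [ 0.55369833 -0.1983228   0.016     ]
white 517.0 ((172.0, 241.0), (40.0, 38.0), 90.0) 
 [[0.5422 0.1494 0.036 ]
 [0.5422 0.0798 0.036 ]
 [0.4694 0.0782 0.036 ]
 [0.4695 0.1466 0.036 ]] [0.06961718 0.07289282 0.06843596]
white 1504.5 ((133.0, 168.0), (46.0, 116.0), 90.0) 
 [[0.6868 0.3017 0.036 ]
 [0.6879 0.083  0.036 ]
 [0.5986 0.0811 0.036 ]
 [0.5981 0.2953 0.036 ]] [0.21861807 0.08935448 0.21424045]
white 5448.5 ((132.02069091796875, 204.24827575683594), (73.23824310302734, 77.39781951904297), 58.671302795410156) 
 [[0.5942 0.286  0.036 ]
 [0.672  0.1675 0.036 ]
 [0.5526 0.0927 0.036 ]
 [0.4792 0.2099 0.036 ]] [0.14174023 0.14089979 0.1382674 ]
```

View pics/crop0.png

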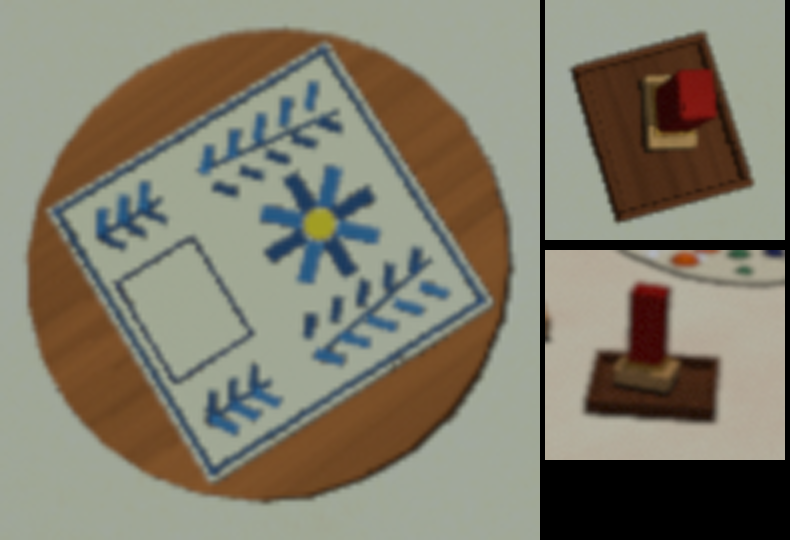

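The tile's corners are crisp in the crop, with the box near its left edge. The stamp's block corners (645,76), (640,150), (697,146) and its bright handle top, about (698,95), can be seen.

```bash
python3 - <<'E'
from h import *
def show(n,P):
    e=np.diff(np.r_[P,P[:1]],axis=0); print(n,"c",P.mean(0).round(4),"len",np.linalg.norm(e,axis=1).round(4),"ang",np.degrees(np.arctan2(e[:,1],e[:,0])).round(1))
T=np.array([[48,212],[327,44],[490,300],[213,482]])/4+[65,140]-.4
B=np.array([[117,285],[193,238],[252,335],[177,383]])/4+[65,140]-.4
for z in (.033,.039): show("tile",cast("top",T,z)); show("box",cast("top",B,z))
t=cv2.imread("pics/top0.png").astype(int)
k=(t[...,2]>125)&(t[...,1]<60);k[:185]=0;k[235:]=0;k[:,:325]=0;k[:,370:]=0
r=cv2.minAreaRect(biggest(k));print(r,t[195:217:3,336:362:2,2])
show("htop",cast("top",cv2.boxPoints(r),.092))
S=np.array([[680,72],[714,70],[714,118],[683,122]]);S=(S-[545,0])/3+[300,175]-.3
show("htop hand",cast("top",S,.092))
K=np.array([[645,76],[640,150],[697,146]]);K=(K-[545,0])/3+[300,175]-.3
K=cast("top",K,.024);print(K,"block c",(K[0]+K[2])/2,np.linalg.norm(np.diff(K,axis=0),axis=1)); e=np.diff(K,axis=0);print(np.degrees(np.arctan2(e[:,1],e[:,0])))
# side view check
print(proj("side",[[.5542,-.1983,0.016]]),proj("side",[[.5728,.1901,.036]]))
# handle from side: top centre
s=cv2.imread("pics/side0.png").astype(int)
k=(s[...,2]>70)&(s[...,1]<45)&(s[...,2]>2.5*s[...,1]);k[:150]=0;k[200:]=0;k[:,:285]=0;k[:,325:]=0
print("side red",cv2.boundingRect(biggest(k)))
print("side ray at z .092",cast("side",[[305,163]],.092))
E
```

```text
tile c [0.5747 0.1898 0.033 ] len [0.1497 0.1466 0.1484 0.1493] ang [ -57.  -146.9  124.1   33.6]
box c [0.5499 0.2276 0.033 ] len [0.0402 0.054  0.0396 0.0543] ang [ -56.7 -147.   123.8   33.6]
tile c [0.5737 0.1884 0.039 ] len [0.1486 0.1455 0.1473 0.1482] ang [ -57.  -146.9  124.1   33.6]
box c [0.549 0.226 0.039] len [0.0399 0.0536 0.0394 0.0539] ang [ -56.7 -147.   123.8   33.6]
((350.3699951171875, 207.5899658203125), (10.040916442871094, 7.9195966720581055), 81.8698959350586) [[ 71  77  79  79  78  81  83  77  41  69 113 160 161]
 [ 75  73  79  78  76 100 102 103 105  96  86 155 161]
 [147 147 103  46  87 125 125 123 123 120  79 113 160]
 [ 74  46  43  41  70 125 126 125 125 124  89  82 155]
 [ 65  41  40  42  66 124 128 127 127 127 108  69 118]
 [ 66  41  41  41  61  95 130 129 128 127 103  36  81]
 [ 66  43  41  42  55 114 123 119 117 116 105  39  72]
 [ 73  44  43  46  50  52  53  53  65  79  80  71  46]]
htop c [ 0.5586 -0.2027  0.092 ] len [0.014  0.0176 0.014  0.0176] ang [ -81.8 -174.7   98.1    5.5]
htop hand c [ 0.5605 -0.2032  0.092 ] len [0.0201 0.0283 0.0184 0.0294] ang [-86.5 177.2  97.4   0.9]
[[ 0.58397819 -0.18753741  0.024     ]
 [ 0.53681692 -0.18251975  0.024     ]
 [ 0.53934107 -0.21865706  0.024     ]] block c [ 0.56165963 -0.20309723  0.024     ] [0.04742745 0.03622536]
[173.92693153 -86.00444361]
[[306.29608176 192.2720897 ]] [[223.51630399 274.26490148]]
side red (300, 162, 10, 5)
side ray at z .092 [[ 0.56099985 -0.19906768  0.092     ]]
```

Request:
jog_arm --increments '[0,0,-2,40,30,0,-1,0,0,-4,90,65,0,-1,0,0,-7,140,105,0,-1,0,0,-10,195,145,-5,-1,0,0,-12,250,185,-15,-1,0,0,-15,305,225,-30,-1,0,0,-17.6,360,265,-50,-1,0,0,-17.6,401.5,297,-70,-1]' --grip_force 40

```text
time: 1.1
tool_pos: [0.5453, -0.2147, 0.185]
tool_rot: [0.0, 1.0, 0.0, 0.0]
wrist_force: [0.4, -0.5, 0.1]
opening: 0.0855
grip_force: 0.0
```

Request:
jog_arm --increments '[0,0,0,0,0,-5,-1,0,0,0,0,0,-25,-1,0,0,0,0,0,-50,-1,0,0,0,0,0,-75,-1,0,0,0,0,0,-100,-1,0,0,0,0,0,-118,-1,0,0,0,0,0,-129,-1,0,0,0,0,0,-129,-1]'

```text
time: 2.1
tool_pos: [0.5426, -0.2163, 0.056]
tool_rot: [-0.0, 1.0, -0.0, -0.001]
wrist_force: [-0.3, -0.3, 0.9]
opening: 0.0852
grip_force: 0.0
```

```bash
python3 - <<'E'
from h import *
o=observe();print(o["tool_pos"],o["wrist_force"],o["ft_torque"])
a=snapshot("side")[110:230,240:370]; b=snapshot("top")[160:260,290:400]
W=np.zeros((360,730,3),np.uint8);W[:,:390]=cv2.resize(a,None,fx=3,fy=3);W[:300,400:]=cv2.resize(b,None,fx=3,fy=3)
cv2.imwrite("pics/g1.png",W)
E
```

```text
[ 0.54255915 -0.21630274  0.05598727] [-0.32216516 -0.32104647  0.888241  ] [0.0063858  0.01664231 0.02395002]
```

View pics/g1.png

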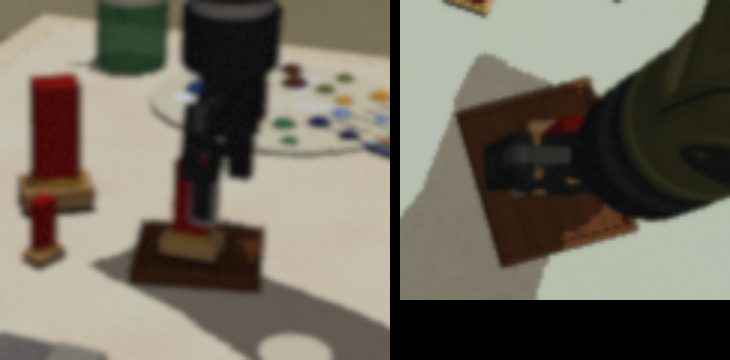

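The picture shows the fingers straddling the handle but about 18 mm short of its centre in x. I'll shift by the remainder and close.

Request:
jog_arm --increments '[0,0,0,6,5,-2,-1,0,0,0,12,10,-5,-1,0,0,0,18,13,-7,-1,0,0,0,18,13,-7,-1,0,0,0,18,13,-7,-0.2,0,0,0,18,13,-7,0.2,0,0,0,18,13,-7,0.4,0,0,0,18,13,-7,0.5]' --grip_force 40

```text
time: 3.2
tool_pos: [0.5616, -0.2031, 0.0497]
tool_rot: [-0.0, 1.0, 0.0, 0.0]
wrist_force: [-0.2, -0.2, 0.0]
opening: 0.0218
grip_force: 20.4
```

Request:
jog_arm --increments '[0,0,0,0,0,0,0.7,0,0,0,0,0,0,1,0,0,0,0,0,0,1,0,0,0,0,0,0,1,0,0,0,0,0,0,1,0,0,0,0,0,0,1,0,0,0,0,0,0,1,0,0,0,0,0,0,1]' --grip_force 60

```text
time: 4.2
tool_pos: [0.5617, -0.2032, 0.0498]
tool_rot: [0.0, 1.0, 0.0, 0.0]
wrist_force: [-1.2, -1.1, 5.5]
opening: 0.0212
grip_force: 59.0
```

```bash
python3 - <<'E'
from h import *
o=observe();print(o["tool_pos"],o["tool_rot"],o["wrist_force"],o["ft_torque"])
a=snapshot("side")[110:230,240:370]; b=snapshot("top")[160:260,290:400]
W=np.zeros((360,730,3),np.uint8);W[:,:390]=cv2.resize(a,None,fx=3,fy=3);W[:300,400:]=cv2.resize(b,None,fx=3,fy=3)
cv2.imwrite("pics/g2.png",W)
E
```

```text
[ 0.5616954  -0.20316799  0.04975859] [1.04054176e-04 9.99999949e-01 2.97736168e-04 5.18777690e-05] [-1.18145893 -1.13372816  5.5370987 ] [-0.08677695  0.27411437 -0.01909842]
```

View pics/g2.png

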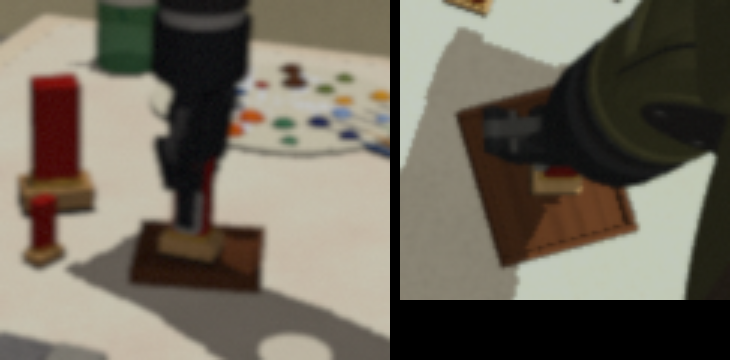

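The fingers are on the handle, the block is square in the tray, and the grip is within about 3 mm of centre. Lifting.

Request:
jog_arm --increments '[0,0,0,0,0,3,1,0,0,0,0,0,8,1,0,0,0,0,0,20,1,0,0,0,0,0,40,1,0,0,0,0,0,65,1,0,0,0,0,0,90,1,0,0,0,0,0,110,1,0,0,0,0,0,120,1]'

```text
time: 5.3
tool_pos: [0.5624, -0.2033, 0.1715]
tool_rot: [0.0, 1.0, 0.0, 0.001]
wrist_force: [-0.0, -0.1, -1.6]
opening: 0.0211
grip_force: 58.6
```

Request:
jog_arm --increments '[0,0,2,0,10,0,1,0,0,5,-1,30,0,1,0,0,9,-2,60,0,1,0,0,14,-4,95,0,1,0,0,19,-6,130,0,1,0,0,24,-8,165,0,1,0,0,29,-10,195,0,1,0,0,33.3,-12.7,220,0,1]'

```text
time: 6.3
tool_pos: [0.5474, 0.0195, 0.1685]
tool_rot: [-0.001, 0.957, 0.29, -0.001]
wrist_force: [-0.4, 0.1, -1.6]
opening: 0.0215
grip_force: 58.6
```

Request:
jog_arm --increments '[0,0,0,0,35,0,1,0,0,0,0,70,0,1,0,0,0,0,105,-5,1,0,0,0,0,140,-15,1,0,0,0,0,170,-25,1,0,0,0,0,195,-35,1,0,0,0,0,209.7,-40,1,0,0,0,0,209.7,-40,1]'

```text
time: 7.3
tool_pos: [0.5478, 0.2275, 0.1287]
tool_rot: [0.0, 0.958, 0.288, -0.001]
wrist_force: [0.0, -0.9, -0.8]
opening: 0.0214
grip_force: 58.8
```

```bash
python3 - <<'E'
from h import *
o=observe();print({k:np.round(v,4) for k,v in o.items()})
s=snapshot("side");t=snapshot("top");cv2.imwrite("pics/s3.png",s);cv2.imwrite("pics/t3.png",t)
print(proj("side",o["tool_pos"]),proj("top",o["tool_pos"]))
W=np.zeros((560,790,3),np.uint8);W[:,:440]=cv2.resize(s[150:290,170:280],None,fx=4,fy=4,interpolation=cv2.INTER_CUBIC)
W[:345,445:]=cv2.resize(t[150:265,65:180],None,fx=3,fy=3,interpolation=cv2.INTER_CUBIC)
cv2.imwrite("pics/g3.png",W)
E
```

```text
{'time': np.float64(7.3), 'joint_positions': array([ 3.9370e-01,  4.4780e-01, -1.7680e-01,  9.4820e-01, -2.0000e-04,
        2.9508e+00]), 'dq': array([-0.0316, -0.0158,  0.0036,  0.0088, -0.0159, -0.0045]), 'joint_efforts': array([ 9.69900e-01, -4.90883e+01,  2.38123e+01, -1.24800e-01,
        1.37400e-01,  4.39000e-02]), 'tool_pos': array([0.5478, 0.2275, 0.1287]), 'tool_rot': array([ 2.000e-04,  9.576e-01,  2.881e-01, -1.000e-03]), 'wrist_force': array([ 0.0088, -0.87  , -0.842 ]), 'ft_torque': array([-0.0761,  0.0119, -0.0153]), 'grip_force': np.float64(58.7718), 'opening': np.float64(0.0214)}
[[223.5314948  244.42036721]] [[ 94.58924428 210.33655955]]
```

View pics/g3.png

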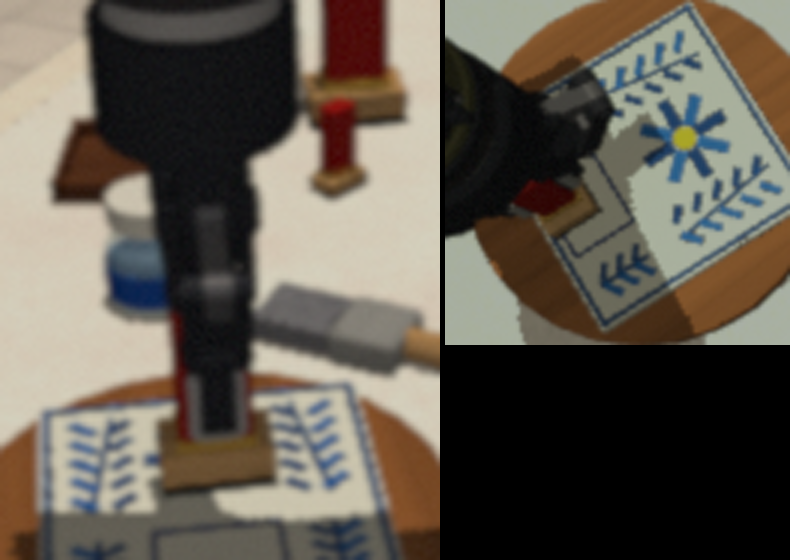

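The stamp hangs upright over the box, with the block's lower front edge from (163,488) to (274,477) in the crop and the pads centred on it. Now I'll check its offset in the grip.

```bash
python3 - <<'E'
from h import *
tcp=np.array([.5478,.2275,.1287]); a=np.radians(33.5); ux=np.array([np.cos(a),np.sin(a),0]);n=np.array([-np.sin(a),np.cos(a),0])
for z in (.085,.089):
    P=cast("side",np.array([[163,488],[274,477]])/4+[170,150]-.4,z);d=P-tcp
    print(z,P.round(4),"along x",d@ux,"along n",d@n,"len",np.linalg.norm(P[1]-P[0]))
# box seen in side view: top corners (153,530)-(288,522) frame
s=cv2.imread("pics/side0.png")
g=cv2.resize(s[270:315,190:265],None,fx=8,fy=8,interpolation=cv2.INTER_CUBIC);cv2.imwrite("pics/box.png",g)
print(proj("side",[[.549,.2265,.036]]), proj("side",np.array([.549,.2265,.036])+[sx*.0265*ux+sy*.0195*n for sx,sy in((-1,-1),(1,-1),(1,1),(-1,1))]))
E
```

```text
0.085 [[0.5631 0.2475 0.085 ]
 [0.526  0.2232 0.085 ]] along x [ 0.02380558 -0.02058153] along n [0.00825928 0.00845568] len 0.04438754063982873
0.089 [[0.5603 0.252  0.089 ]
 [0.5235 0.2279 0.089 ]] along x [ 0.02391338 -0.02007054] along n [0.01353837 0.01373298] len 0.04398434556193465
[[225.75919736 290.2523491 ]] [[240.1019264  281.2742872 ]
 [209.10058201 284.53100408]
 [210.63442589 299.71994304]
 [243.04547401 296.18926226]]
```

View pics/box.png

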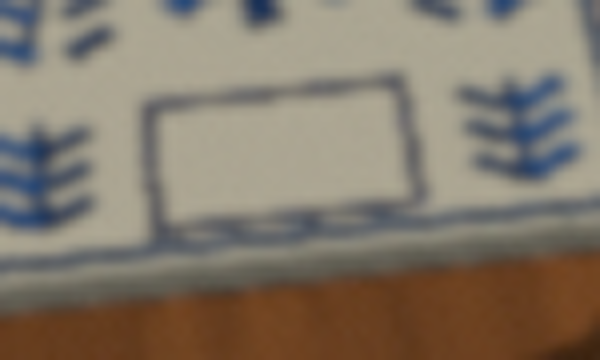

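The box corners are at (150,103), (400,80), (420,200) and (160,235) in the crop. I'll triangulate its centre with both views.

```bash
python3 - <<'E'
from h import *
S=np.array([[150,103],[400,80],[420,200],[160,235]])/8+[190,270]-.45
B=np.array([[117,285],[193,238],[252,335],[177,383]])/4+[65,140]-.4
for z in (.033,.035,.037,.039):
    P=cast("side",S,z);Q=cast("top",B,z);e=P[0]-P[1];print(z,P.mean(0).round(4),Q.mean(0).round(4),np.degrees(np.arctan2(*e[1::-1])),np.degrees(np.arctan2(*(P[3]-P[2])[1::-1])))
E
```

```text
0.033 [0.5541 0.2203 0.033 ] [0.5499 0.2276 0.033 ] 32.36887684606021 35.72190408399808
0.035 [0.5528 0.2224 0.035 ] [0.5496 0.2271 0.035 ] 32.368876846060196 35.72190408399821
0.037 [0.5516 0.2245 0.037 ] [0.5493 0.2265 0.037 ] 32.36887684606034 35.72190408399808
0.039 [0.5504 0.2266 0.039 ] [0.549 0.226 0.039] 32.36887684606036 35.72190408399813
```

Request:
jog_arm --increments '[0,0,0,1,-2,-2,1,0,0,0,1,-2,-8,1,0,0,0,1,-2,-16,1,0,0,0,1,-2,-24,1,0,0,0,1,-2,-31,1,0,0,0,1,-2,-36,1,0,0,0,1,-2,-39,1,0,0,0,1,-2,-39,1]'

```text
time: 8.4
tool_pos: [0.5498, 0.2247, 0.0904]
tool_rot: [0.0, 0.958, 0.287, -0.0]
wrist_force: [-1.0, -0.2, -2.3]
opening: 0.0214
grip_force: 58.8
```

```bash
python3 - <<'E'
from h import *
o=observe();print({k:np.round(o[k],4) for k in("tool_pos","tool_rot","wrist_force","ft_torque","time")})
s=snapshot("side");t=snapshot("top")
W=np.zeros((500,790,3),np.uint8);W[:,:450]=cv2.resize(s[215:315,180:270],None,fx=5,fy=5,interpolation=cv2.INTER_CUBIC)
W[:300,455:]=cv2.resize(t[180:255,75:158],(335,300),interpolation=cv2.INTER_CUBIC)
cv2.imwrite("pics/g4.png",W)
E
```

```text
{'tool_pos': array([0.5498, 0.2247, 0.0904]), 'tool_rot': array([ 0.000e+00,  9.580e-01,  2.869e-01, -2.000e-04]), 'wrist_force': array([-1.0307, -0.173 , -2.319 ]), 'ft_torque': array([ 0.0286, -0.0099,  0.0214]), 'time': np.float64(8.4)}
```

View pics/g4.png

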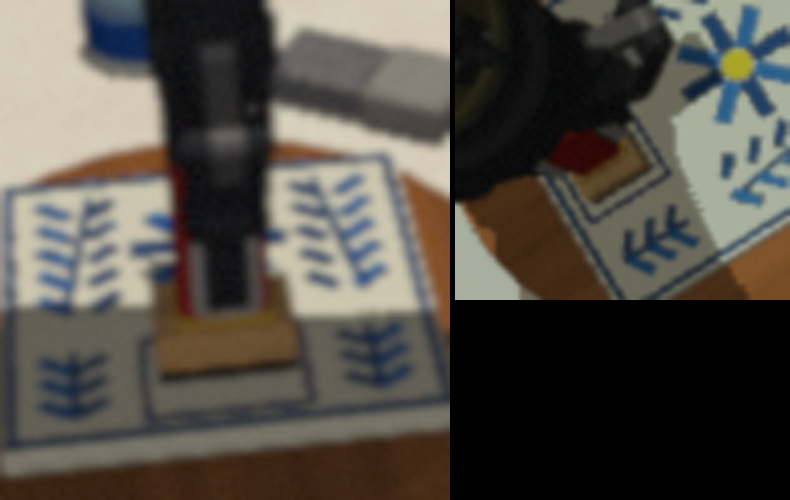

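The stamp sits over the box: the block's front edge is (158,380)–(300,372) in the side crop, and the box's long edge starts at (147,420). A quick numeric check before contact:

```bash
python3 - <<'E'
from h import *
tcp=np.array([.5498,.2247,.0904]); a=np.radians(33.4); ux=np.array([np.cos(a),np.sin(a),0]);n=np.array([-np.sin(a),np.cos(a),0])
S=np.array([[158,380],[300,372]])/5+[180,215]-.4; P=cast("side",S,.0466)
print("stamp side",P.mean(0)-.0138*n,"dir",(P[0]-P[1])@n)
Bx=np.array([[145,343],[147,420],[311,399],[300,325]])/5+[180,215]-.4; print("box side",cast("side",Bx,.0385).mean(0))
T=np.array([[600-455,202],[648-455,155]])/[335/83,4]+[75,180]-.4
for z in (.0506,.0646): print("top corners",((cast("top",T,z)-tcp)@np.c_[ux,n]).round(4))
print("box top",cast("top",np.array([[593-455,220],[668-455,172]])/[335/83,4]+[75,180]-.4,.0385)@np.c_[ux,n]-tcp@np.c_[ux,n])
E
```

```text
stamp side [0.55120792 0.22529419 0.0466    ] dir -0.003509062130351169
box side [0.55071006 0.22640766 0.0385    ]
top corners [[-0.0232  0.0118]
 [-0.0165 -0.0166]]
top corners [[-0.0266  0.0094]
 [-0.0201 -0.0186]]
box top [[-0.02561533  0.02068456]
 [-0.02516906 -0.01845672]]
```

```bash
python3 - <<'E'
from h import *
s=snapshot("side"); g=s.astype(int)
tcp=observe()["tool_pos"]; a=np.radians(33.4); ux=np.array([np.cos(a),np.sin(a),0]);n=np.array([-np.sin(a),np.cos(a),0])
L=s[...,2].astype(float); cols=range(214,239)
for nm,rows,zz,off in (("block/rubber",range(285,295),-.0398,.015),):
    ys=[]
    for c in cols:
        d=np.diff(L[rows.start:rows.stop,c]); i=int(np.argmin(d)); i=min(max(i,1),len(d)-2)
        y0,y1,y2=d[i-1:i+2]; den=y0-2*y1+y2; ys.append(rows.start+i+.5+(0.5*(y0-y2)/den if den else 0))
    print(nm,np.round(ys,1)); k=np.polyfit(cols,ys,1)
    p=proj("side",[tcp+u*ux+off*n+[0,0,zz] for u in (-.023+.0015,.023+.0015)]); print("slope obs",k[0],"pred",(p[1,1]-p[0,1])/(p[1,0]-p[0,0]),p,np.polyval(k,p[:,0]))
# handle side edges: red left boundary
for r in range(248,278,3): print(r,s[r,210:240,2].tolist())
print(proj("side",[tcp+u*ux+v*n+[0,0,z] for u,v in((.0165,.011),(-.0135,-.011)) for z in(.03,-.02)]))
E
```

```text
block/rubber [288.6 288.5 288.5 288.4 288.3 288.2 287.9 287.8 287.6 287.6 287.5 287.5
 287.4 287.3 287.2 287.  286.7 286.7 286.6 286.5 286.5 286.4 286.4 286.2
 286.1]
slope obs -0.1074184978632861 pred -0.10526843694009227 [[239.20472317 286.69682898]
 [210.99363923 289.66656569]] [285.91161541 288.94200767]
248 [123, 119, 107, 85, 65, 46, 30, 17, 19, 16, 18, 23, 33, 35, 39, 39, 39, 34, 29, 22, 16, 22, 35, 72, 105, 123, 127, 129, 129, 130]
251 [153, 163, 155, 122, 88, 66, 47, 27, 18, 16, 15, 20, 22, 27, 28, 30, 26, 24, 22, 18, 15, 25, 62, 120, 170, 196, 195, 174, 147, 141]
254 [205, 201, 189, 154, 101, 61, 39, 20, 17, 15, 12, 15, 16, 17, 17, 16, 16, 14, 19, 16, 12, 25, 62, 121, 171, 198, 204, 200, 189, 175]
257 [164, 149, 148, 135, 98, 63, 40, 23, 15, 18, 19, 16, 14, 17, 21, 19, 20, 21, 22, 20, 13, 20, 57, 113, 167, 195, 202, 194, 174, 150]
260 [147, 118, 88, 66, 60, 61, 48, 31, 18, 16, 18, 20, 20, 21, 23, 20, 22, 20, 21, 20, 18, 23, 58, 108, 144, 158, 170, 183, 180, 155]
263 [122, 117, 109, 98, 81, 75, 72, 60, 54, 44, 34, 22, 13, 14, 16, 18, 18, 20, 37, 56, 71, 73, 76, 92, 114, 126, 148, 178, 198, 200]
266 [138, 149, 150, 137, 110, 87, 78, 78, 81, 74, 58, 34, 19, 20, 18, 20, 14, 19, 33, 60, 78, 85, 100, 144, 183, 201, 204, 205, 200, 184]
269 [82, 57, 37, 32, 51, 69, 76, 80, 82, 82, 66, 40, 22, 20, 18, 19, 22, 19, 32, 60, 77, 80, 81, 92, 119, 140, 161, 183, 199, 201]
272 [122, 86, 75, 76, 75, 74, 77, 81, 83, 82, 69, 43, 23, 17, 20, 20, 14, 21, 29, 49, 70, 80, 78, 79, 81, 83, 102, 144, 184, 202]
275 [123, 91, 80, 79, 77, 76, 79, 80, 83, 82, 69, 47, 27, 22, 24, 26, 25, 30, 37, 50, 70, 80, 79, 76, 78, 80, 86, 113, 158, 193]
[[213.28955844 252.25808589]
 [215.0707864  277.88708009]
 [231.01660352 242.65206405]
 [232.17563895 267.81891646]]
```

Request:
jog_arm --increments '[0,0,0,-0.6,0.9,-0.5,1,0,0,0,-0.6,0.9,-1.5,1,0,0,0,-0.6,0.9,-2.5,1,0,0,0,-0.6,0.9,-3.5,1,0,0,0,-0.6,0.9,-4.5,1,0,0,0,-0.6,0.9,-5,1,0,0,0,-0.6,0.9,-5,1,0,0,0,-0.6,0.9,-5,1]'

```text
time: 9.55
tool_pos: [0.5494, 0.2255, 0.0856]
tool_rot: [-0.0, 0.958, 0.287, 0.0]
wrist_force: [0.1, -0.6, -1.2]
opening: 0.0213
grip_force: 58.8
```

Request:
jog_arm --increments '[0,0,0,0,0,-0.1,1,0,0,0,0,0,-0.2,1,0,0,0,0,0,-0.3,1,0,0,0,0,0,-0.4,1,0,0,0,0,0,-0.5,1,0,0,0,0,0,-0.6,1,0,0,0,0,0,-0.7,1,0,0,0,0,0,-0.7,1]'

```text
time: 10.55
tool_pos: [0.5494, 0.2256, 0.0849]
tool_rot: [-0.0, 0.958, 0.287, -0.0]
wrist_force: [0.5, 0.1, -1.1]
opening: 0.0214
grip_force: 58.8
```

Request:
jog_arm --increments '[0,0,0,0,0,-0.1,1,0,0,0,0,0,-0.2,1,0,0,0,0,0,-0.3,1,0,0,0,0,0,-0.4,1,0,0,0,0,0,-0.5,1,0,0,0,0,0,-0.6,1,0,0,0,0,0,-0.6,1,0,0,0,0,0,-0.6,1]'

```text
time: 11.55
tool_pos: [0.5494, 0.2255, 0.0843]
tool_rot: [0.0, 0.958, 0.287, -0.0]
wrist_force: [0.9, -0.3, -1.4]
opening: 0.0215
grip_force: 58.8
```

Request:
jog_arm --increments '[0,0,0,0,0,-0.1,1,0,0,0,0,0,-0.2,1,0,0,0,0,0,-0.3,1,0,0,0,0,0,-0.4,1,0,0,0,0,0,-0.5,1,0,0,0,0,0,-0.5,1,0,0,0,0,0,-0.5,1,0,0,0,0,0,-0.5,1]'

```text
time: 12.55
tool_pos: [0.5494, 0.2255, 0.0838]
tool_rot: [0.0, 0.958, 0.287, -0.0]
wrist_force: [-0.2, 0.7, -1.3]
opening: 0.0218
grip_force: 58.8
```

Request:
jog_arm --increments '[0,0,0,0,0,-0.1,1,0,0,0,0,0,-0.2,1,0,0,0,0,0,-0.3,1,0,0,0,0,0,-0.4,1,0,0,0,0,0,-0.5,1,0,0,0,0,0,-0.5,1,0,0,0,0,0,-0.5,1,0,0,0,0,0,-0.5,1]'

```text
time: 13.55
tool_pos: [0.5494, 0.2255, 0.0833]
tool_rot: [0.0, 0.958, 0.287, -0.0]
wrist_force: [-0.2, 0.1, -2.4]
opening: 0.0214
grip_force: 58.8
```

Request:
jog_arm --increments '[0,0,0,0,0,-0.1,1,0,0,0,0,0,-0.2,1,0,0,0,0,0,-0.3,1,0,0,0,0,0,-0.4,1,0,0,0,0,0,-0.5,1,0,0,0,0,0,-0.5,1,0,0,0,0,0,-0.5,1,0,0,0,0,0,-0.5,1]'

```text
time: 14.55
tool_pos: [0.5494, 0.2255, 0.0828]
tool_rot: [0.0, 0.958, 0.287, 0.0]
wrist_force: [-0.1, 0.1, -1.8]
opening: 0.0212
grip_force: 58.8
```

Request:
jog_arm --increments '[0,0,0,0,0,-0.1,1,0,0,0,0,0,-0.2,1,0,0,0,0,0,-0.3,1,0,0,0,0,0,-0.4,1,0,0,0,0,0,-0.5,1,0,0,0,0,0,-0.5,1,0,0,0,0,0,-0.5,1,0,0,0,0,0,-0.5,1]'

```text
time: 15.55
tool_pos: [0.5494, 0.2255, 0.0823]
tool_rot: [-0.0, 0.958, 0.287, -0.0]
wrist_force: [-0.6, 0.6, -1.0]
opening: 0.0212
grip_force: 58.8
```

Request:
jog_arm --increments '[0,0,0,0,0,-0.1,1,0,0,0,0,0,-0.2,1,0,0,0,0,0,-0.3,1,0,0,0,0,0,-0.4,1,0,0,0,0,0,-0.5,1,0,0,0,0,0,-0.5,1,0,0,0,0,0,-0.5,1,0,0,0,0,0,-0.5,1]'

```text
time: 16.55
tool_pos: [0.5494, 0.2255, 0.0822]
tool_rot: [-0.0, 0.958, 0.287, 0.0]
wrist_force: [-1.9, -0.7, 5.3]
opening: 0.0213
grip_force: 59.5
```

Request:
jog_arm --increments '[0,0,0,-0.05,0,0,1,0,0,0,-0.1,0,-0.1,1,0,0,0,-0.1,0,-0.1,1,0,0,0,-0.1,0,-0.2,1,0,0,0,-0.1,0,-0.2,1,0,0,0,-0.1,0,-0.2,1,0,0,0,-0.1,0,-0.2,1,0,0,0,-0.1,0,-0.2,1]'

```text
time: 17.55
tool_pos: [0.5494, 0.2255, 0.0822]
tool_rot: [0.0, 0.958, 0.287, 0.0]
wrist_force: [-1.1, -0.6, 7.0]
opening: 0.0211
grip_force: 59.7
```

```bash
cat > avg.py <<'E'
from h import *
A=[]
for i in range(8):
    snapshot("side"); o=observe(); A.append(np.r_[o["wrist_force"],o["ft_torque"],o["tool_pos"]])
A=np.array(A); print(o["time"],A.mean(0).round(4),A.std(0).round(3)); 
a=np.radians(33.4); f=A.mean(0);print("Fx,Fy stamp",f[0]*np.cos(a)+f[1]*np.sin(a),-f[0]*np.sin(a)+f[1]*np.cos(a),"M about stamp y",-f[3]*np.sin(a)+f[4]*np.cos(a),"about x",f[3]*np.cos(a)+f[4]*np.sin(a),o["tool_rot"])
E
python3 avg.py
```

```text
17.95 [-1.9217 -1.3766  6.1017 -0.1928  0.4541  0.0221  0.5494  0.2255  0.0822] [0.588 0.441 0.418 0.03  0.038 0.03  0.    0.    0.   ]
Fx,Fy stamp -2.3621507972944373 -0.09136510815235743 M about stamp y 0.4852177877523475 about x 0.08903647023195019 [1.68299715e-05 9.57989401e-01 2.86803461e-01 2.86828068e-04]
```

Request:
jog_arm --increments '[0,0,0,-0.1,-0.1,0,1,0,0,0,-0.2,-0.1,0,1,0,0,0,-0.3,-0.2,0,1,0,0,0,-0.3,-0.2,0,1,0,0,0,-0.3,-0.2,0,1,0,0,0,-0.3,-0.2,0,1,0,0,0,-0.3,-0.2,0,1,0,0,0,-0.3,-0.2,0,1]'

```text
time: 18.95
tool_pos: [0.5494, 0.2256, 0.0823]
tool_rot: [-0.0, 0.958, 0.287, 0.001]
wrist_force: [-2.1, -1.8, 5.4]
opening: 0.0214
grip_force: 59.7
```

```bash
python3 avg.py
```

```text
19.35 [-1.6171e+00 -4.4290e-01  5.8212e+00 -1.3160e-01  3.7620e-01  3.0000e-03
  5.4940e-01  2.2550e-01  8.2200e-02] [0.437 0.591 0.356 0.037 0.022 0.025 0.    0.    0.   ]
Fx,Fy stamp -1.5938280080030252 0.520474471110488 M about stamp y 0.38652481299377894 about x 0.0972499750887783 [-9.88132624e-05  9.57982861e-01  2.86824809e-01  5.98079077e-04]
```

Request:
jog_arm --increments '[0,0,0,-0.1,-0.1,0,1,0,0,0,-0.2,-0.1,-0.1,1,0,0,0,-0.3,-0.2,-0.1,1,0,0,0,-0.4,-0.3,-0.2,1,0,0,0,-0.5,-0.3,-0.2,1,0,0,0,-0.6,-0.4,-0.2,1,0,0,0,-0.6,-0.4,-0.3,1,0,0,0,-0.6,-0.4,-0.3,1]'

```text
time: 20.35
tool_pos: [0.5494, 0.2255, 0.0822]
tool_rot: [-0.0, 0.958, 0.287, 0.001]
wrist_force: [-0.3, -0.1, 5.4]
opening: 0.0214
grip_force: 59.7
```

```bash
python3 avg.py
```

```text
20.75 [-0.869  -0.0401  6.1324 -0.0445  0.298  -0.007   0.5494  0.2255  0.0822] [0.427 0.412 0.503 0.032 0.031 0.019 0.    0.    0.   ]
Fx,Fy stamp -0.7475183949297924 0.4449171479485436 M about stamp y 0.273279540601795 about x 0.12690461044030235 [-2.91527241e-04  9.57969351e-01  2.86867817e-01  1.22214460e-03]
```

Request:
jog_arm --increments '[-0.1,0.1,0,0,0,0,1,-0.1,0.2,0,-0.1,0,0,1,-0.2,0.3,0,-0.1,0,-0.1,1,-0.2,0.4,0,-0.2,-0.1,-0.1,1,-0.3,0.4,0,-0.2,-0.1,-0.2,1,-0.3,0.4,0,-0.2,-0.1,-0.2,1,-0.3,0.4,0,-0.2,-0.1,-0.2,1,-0.3,0.4,0,-0.2,-0.1,-0.2,1]'

```text
time: 21.75
tool_pos: [0.5495, 0.2256, 0.0823]
tool_rot: [0.001, 0.958, 0.287, -0.002]
wrist_force: [-0.2, 0.2, 6.9]
opening: 0.0214
grip_force: 59.8
```

```bash
python3 avg.py
```

```text
22.15 [-0.7602 -0.0869  6.6461  0.1436  0.0918  0.0089  0.5495  0.2256  0.0823] [0.434 0.357 0.352 0.02  0.034 0.025 0.    0.    0.   ]
Fx,Fy stamp -0.6824831388696257 0.3459204279488632 M about stamp y -0.0024089647109011153 about x 0.1704451786883921 [ 0.00108116  0.95796386  0.28687686 -0.00239572]
```

Request:
jog_arm --increments '[0,0,0,-0.1,0,-0.1,1,0.1,0,0,-0.2,0,-0.2,1,0.1,0,0,-0.3,-0.1,-0.3,1,0.2,-0.1,0,-0.4,-0.1,-0.4,1,0.2,-0.1,0,-0.5,-0.1,-0.5,1,0.2,-0.1,0,-0.6,-0.1,-0.6,1,0.2,-0.1,0,-0.6,-0.1,-0.7,1,0.2,-0.1,0,-0.6,-0.1,-0.7,1]'

```text
time: 23.15
tool_pos: [0.5494, 0.2255, 0.0822]
tool_rot: [-0.0, 0.958, 0.287, -0.0]
wrist_force: [-0.8, 0.2, 9.1]
opening: 0.0213
grip_force: 60.1
```

```bash
python3 avg.py
```

```text
23.55 [-9.8050e-01 -2.2770e-01  9.6431e+00 -3.9600e-02  1.3870e-01 -9.0000e-03
  5.4940e-01  2.2550e-01  8.2200e-02] [0.592 0.667 0.329 0.011 0.036 0.02  0.    0.    0.   ]
Fx,Fy stamp -0.9439678193802896 0.3496474579922607 M about stamp y 0.1376119450158853 about x 0.0433497407151422 [-1.71241898e-04  9.57978210e-01  2.86840533e-01 -4.78641935e-04]
```

Request:
jog_arm --increments '[0,0,0,-0.1,0,-0.1,1,0,0,0,-0.2,-0.1,-0.1,1,0,0,0,-0.3,-0.1,-0.2,1,0,0,0,-0.5,-0.1,-0.2,1,0,0,0,-0.6,-0.2,-0.3,1,0,0,0,-0.7,-0.2,-0.3,1,0,0,0,-0.7,-0.2,-0.3,1,0,0,0,-0.7,-0.2,-0.3,1]'

```text
time: 24.55
tool_pos: [0.5494, 0.2255, 0.0822]
tool_rot: [-0.0, 0.958, 0.287, 0.0]
wrist_force: [-0.3, -0.6, 10.6]
opening: 0.021
grip_force: 60.2
```

```bash
python3 avg.py
```

```text
24.95 [-0.1459 -0.0218 10.0243 -0.0275  0.036   0.0187  0.5494  0.2255  0.0822] [0.483 0.325 0.598 0.023 0.027 0.037 0.    0.    0.   ]
Fx,Fy stamp -0.13380315159896497 0.06215412922867181 M about stamp y 0.04514322007349881 about x -0.0031260130207218587 [-1.61688267e-04  9.57980326e-01  2.86833801e-01  1.97685121e-04]
```

Side force is near zero and the load is central at about 11.4 N. Nudge down to about 12 N and hold.

Request:
jog_arm --increments '[0,0,0,0,0,-0.1,1,0,0,0,0,0,-0.1,1,0,0,0,0,0,-0.1,1,0,0,0,0,0,-0.1,1,0,0,0,0,0,-0.1,1,0,0,0,0,0,-0.1,1,0,0,0,0,0,-0.1,1,0,0,0,0,0,-0.1,1]'

```text
time: 25.95
tool_pos: [0.5494, 0.2255, 0.0822]
tool_rot: [-0.0, 0.958, 0.287, 0.0]
wrist_force: [-0.5, -0.4, 9.6]
opening: 0.0213
grip_force: 60.2
```

Request:
jog_arm --increments '[0,0,0,0,0,0,1,0,0,0,0,0,0,1,0,0,0,0,0,0,1,0,0,0,0,0,0,1,0,0,0,0,0,0,1,0,0,0,0,0,0,1,0,0,0,0,0,0,1,0,0,0,0,0,0,1]'

```text
time: 26.95
tool_pos: [0.5494, 0.2255, 0.0822]
tool_rot: [-0.0, 0.958, 0.287, 0.0]
wrist_force: [0.5, -0.6, 10.3]
opening: 0.0211
grip_force: 60.2
```

```bash
python3 avg.py
```

```text
27.35 [ 6.9000e-03 -2.3480e-01  1.0385e+01 -4.5400e-02  6.3400e-02  1.4000e-02
  5.4940e-01  2.2550e-01  8.2200e-02] [0.635 0.618 0.64  0.033 0.024 0.028 0.    0.    0.   ]
Fx,Fy stamp -0.12347865549550206 -0.1998113092256557 M about stamp y 0.07791374390051953 about x -0.0030527294554310233 [-1.55088551e-04  9.57985117e-01  2.86817796e-01  2.09959206e-04]
```

Request:
jog_arm --increments '[-0.03,0.05,0,0,0,0,1,-0.07,0.1,0,0,0,0,1,-0.07,0.1,0,0,0,0,1,-0.07,0.1,0,0,0,0,1,-0.07,0.1,0,0,0,0,1,-0.07,0.1,0,0,0,0,1,-0.07,0.1,0,0,0,0,1,-0.07,0.1,0,0,0,0,1]'

```text
time: 28.35
tool_pos: [0.5494, 0.2255, 0.0822]
tool_rot: [0.0, 0.958, 0.287, -0.001]
wrist_force: [-0.6, -0.3, 11.4]
opening: 0.0214
grip_force: 60.3
```

```bash
python3 avg.py
```

```text
28.75 [-4.77500e-01 -1.92200e-01  1.05988e+01 -7.00000e-03 -3.35000e-02
  3.16000e-02  5.49400e-01  2.25500e-01  8.22000e-02] [0.398 0.336 0.437 0.032 0.027 0.029 0.    0.    0.   ]
Fx,Fy stamp -0.50449798478858 0.10239650202919248 M about stamp y -0.02415774301336295 about x -0.024306566177620358 [ 1.30050531e-04  9.57985288e-01  2.86816358e-01 -7.40320553e-04]
```

Request:
jog_arm --increments '[0,0,0,0,0,0,1,0,0,0,0,0,0,1,0,0,0,0,0,0,1,0,0,0,0,0,0,1,0,0,0,0,0,0,1,0,0,0,0,0,0,1,0,0,0,0,0,0,1,0,0,0,0,0,0,1]'

```text
time: 29.75
tool_pos: [0.5494, 0.2255, 0.0822]
tool_rot: [0.0, 0.958, 0.287, -0.001]
wrist_force: [-0.0, -0.5, 10.4]
opening: 0.0214
grip_force: 60.3
```

Held for over 3 s. While unloading I'll reverse the accumulated sideways offset along with the load, so the face does not slide.

Request:
jog_arm --increments '[0,0,0,0.2,0.1,0.2,1,0,-0.1,0,0.4,0.2,0.4,1,0,-0.1,0,0.6,0.3,0.6,1,0,-0.1,0,0.9,0.4,0.8,1,0.1,-0.2,0,1.1,0.5,1,1,0.1,-0.2,0,1.3,0.5,1.2,1,0.1,-0.2,0,1.3,0.5,1.2,1,0.1,-0.2,0,1.3,0.5,1.2,1]'

```text
time: 30.75
tool_pos: [0.5494, 0.2255, 0.0822]
tool_rot: [-0.0, 0.958, 0.287, -0.0]
wrist_force: [-0.7, -0.8, 6.0]
opening: 0.0214
grip_force: 59.9
```

```bash
python3 avg.py
```

```text
31.15 [-0.9099 -0.1153  6.4334 -0.0479  0.085  -0.0123  0.5494  0.2255  0.0822] [0.304 0.407 0.483 0.021 0.036 0.02  0.    0.    0.   ]
Fx,Fy stamp -0.8230980563527375 0.4046429391478752 M about stamp y 0.09731146574354298 about x 0.006784806384182211 [-3.66209684e-05  9.57974953e-01  2.86851577e-01 -4.00248215e-04]
```

Request:
jog_arm --increments '[0,0,0,0.1,0.1,0.2,1,0,0,0,0.2,0.1,0.4,1,0,-0.1,0,0.4,0.2,0.6,1,0.1,-0.1,0,0.5,0.2,0.8,1,0.1,-0.1,0,0.7,0.3,1,1,0.1,-0.1,0,0.8,0.3,1.1,1,0.1,-0.2,0,0.8,0.3,1.1,1,0.1,-0.2,0,0.8,0.3,1.1,1]'

```text
time: 32.15
tool_pos: [0.5491, 0.2254, 0.0823]
tool_rot: [-0.0, 0.958, 0.287, 0.0]
wrist_force: [1.5, 1.4, -0.2]
opening: 0.0214
grip_force: 59.2
```

```bash
python3 avg.py
```

```text
32.55 [ 1.8324e+00  7.1250e-01  2.8447e+00  1.5180e-01 -3.9910e-01 -1.4000e-03
  5.4900e-01  2.2540e-01  8.2200e-02] [0.456 0.335 0.931 0.032 0.063 0.021 0.    0.    0.   ]
Fx,Fy stamp 1.9219705588251272 -0.41381778075978304 M about stamp y -0.4167364544966251 about x -0.09291706213358181 [-2.83072898e-04  9.57980825e-01  2.86832103e-01  5.53229571e-05]
```

Request:
jog_arm --increments '[0,0,0,0.3,0.1,0,1,0,0,0,0.6,0.3,0,1,0,0,0,0.7,0.3,0.3,1,0,0,0,0.7,0.3,1.5,1,0,0,0,0.7,0.3,4,1,0,0,0,0.7,0.3,10,1,0,0,0,0.7,0.3,20,1,0,0,0,0.7,0.3,35,1]'

```text
time: 33.55
tool_pos: [0.5495, 0.2255, 0.118]
tool_rot: [-0.0, 0.958, 0.287, -0.0]
wrist_force: [-0.3, -0.4, -0.7]
opening: 0.0213
grip_force: 59.0
```

Request:
jog_arm --increments '[0,0,0,0,0,15,1,0,0,0,0,0,30,1,0,0,0,0,0,45,1,0,0,0,0,0,53,1,0,0,-4,0,-20,53,1,0,0,-9,2,-50,53,1,0,0,-14,4,-85,53,1,0,0,-19,6,-120,53,1]'

```text
time: 34.55
tool_pos: [0.5555, 0.1047, 0.1703]
tool_rot: [-0.0, 0.992, 0.124, -0.0]
wrist_force: [-0.1, 0.4, -1.2]
opening: 0.021
grip_force: 58.8
```

Request:
jog_arm --increments '[0,0,-4,2,-40,0,1,0,0,-8,4,-80,0,1,0,0,-11,5,-120,0,1,0,0,-14.4,6,-160,0,1,0,0,-14.4,6,-200,0,1,0,0,-14.4,6,-240,0,1,0,0,-14.4,6,-275,0,1,0,0,-14.4,6,-300,0,1]'

```text
time: 35.55
tool_pos: [0.5614, -0.196, 0.1702]
tool_rot: [-0.0, 1.0, -0.001, -0.0]
wrist_force: [0.3, 0.6, -1.4]
opening: 0.0215
grip_force: 58.8
```

```bash
python3 - <<'E'
from h import *
t=snapshot("top");s=snapshot("side");o=observe();print(o["time"],o["tool_pos"],o["tool_rot"],o["wrist_force"])
W=np.zeros((540,790,3),np.uint8);W[:,:395]=cv2.resize(t[140:275,65:164],(395,540),interpolation=cv2.INTER_CUBIC)
W[:,400:]=cv2.resize(s[110:245,240:338],(390,540),interpolation=cv2.INTER_CUBIC);cv2.imwrite("pics/g5.png",W)
E
```

```text
35.65 [ 0.5615873  -0.1968927   0.17019834] [ 2.54733641e-04  9.99997393e-01 -2.26365407e-03  1.55887215e-04] [-0.32987195  0.41128957 -1.89521413]
```

View pics/g5.png

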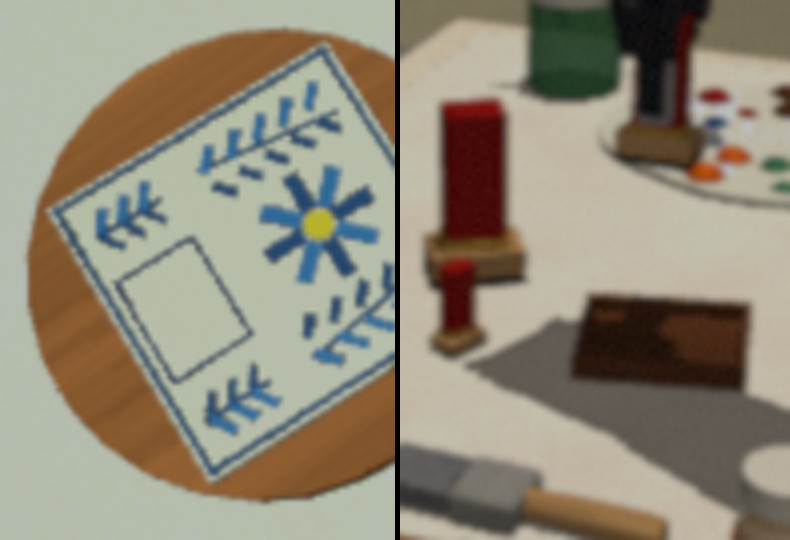

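The tile is unmoved (corners as before) and the stamp hangs upright near the empty tray. Lowering it in.

Request:
jog_arm --increments '[0,0,0,-2,-2,-10,1,0,0,0,-3.5,-3,-30,1,0,0,0,-3.5,-3,-55,1,0,0,0,-3.5,-3,-80,1,0,0,0,-3.5,-3,-100,1,0,0,0,-3.5,-3,-111,1,0,0,0,-3.5,-3,-117,1,0,0,0,-3.5,-3,-117,1]'

```text
time: 36.65
tool_pos: [0.5582, -0.1971, 0.0532]
tool_rot: [-0.0, 1.0, -0.0, 0.0]
wrist_force: [-0.6, 0.5, -1.2]
opening: 0.0215
grip_force: 58.9
```

Request:
jog_arm --increments '[0,0,0,0,0,-0.3,1,0,0,0,0,0,-0.6,1,0,0,0,0,0,-0.9,1,0,0,0,0,0,-1.2,1,0,0,0,0,0,-1.5,1,0,0,0,0,0,-1.8,1,0,0,0,0,0,-2,1,0,0,0,0,0,-2,1]'

```text
time: 37.65
tool_pos: [0.5582, -0.1973, 0.0512]
tool_rot: [-0.0, 1.0, -0.001, 0.0]
wrist_force: [0.0, -0.7, -1.4]
opening: 0.0214
grip_force: 58.9
```

Request:
jog_arm --increments '[0,0,0,0,0,-0.2,1,0,0,0,0,0,-0.4,1,0,0,0,0,0,-0.6,1,0,0,0,0,0,-0.8,1,0,0,0,0,0,-1,1,0,0,0,0,0,-1.1,1,0,0,0,0,0,-1.1,1,0,0,0,0,0,-1.1,1]'

```text
time: 38.65
tool_pos: [0.5582, -0.1974, 0.0502]
tool_rot: [-0.0, 1.0, -0.001, 0.0]
wrist_force: [-0.7, -0.7, -1.8]
opening: 0.0212
grip_force: 58.9
```

Request:
jog_arm --increments '[0,0,0,0,0,-0.1,1,0,0,0,0,0,-0.2,1,0,0,0,0,0,-0.3,1,0,0,0,0,0,-0.4,1,0,0,0,0,0,-0.4,1,0,0,0,0,0,-0.4,1,0,0,0,0,0,-0.4,1,0,0,0,0,0,-0.4,1]'

```text
time: 39.65
tool_pos: [0.5582, -0.1974, 0.0498]
tool_rot: [-0.0, 1.0, -0.001, 0.0]
wrist_force: [1.0, 0.6, -0.6]
opening: 0.0213
grip_force: 58.9
```

Request:
jog_arm --increments '[0,0,0,0,0,-0.1,1,0,0,0,0,0,-0.2,1,0,0,0,0,0,-0.2,1,0,0,0,0,0,-0.2,1,0,0,0,0,0,-0.2,1,0,0,0,0,0,-0.2,1,0,0,0,0,0,-0.2,1,0,0,0,0,0,-0.2,1]'

```text
time: 40.65
tool_pos: [0.5582, -0.1974, 0.0498]
tool_rot: [-0.0, 1.0, -0.001, 0.0]
wrist_force: [-0.7, 0.7, 4.1]
opening: 0.0213
grip_force: 59.3
```

Request:
jog_arm --increments '[0,0,0,0,0,0.1,0.45,0,0,0,0,0,0.1,0.4,0,0,0,0,0,0.1,0.3,0,0,0,0,0,0.1,0.1,0,0,0,0,0,0.1,-0.2,0,0,0,0,0,0.1,-0.6,0,0,0,0,0,0.1,-1,0,0,0,0,0,0.1,-1]' --grip_force 20

```text
time: 41.65
tool_pos: [0.5582, -0.1974, 0.0497]
tool_rot: [-0.0, 1.0, -0.001, 0.0]
wrist_force: [-0.1, 0.4, -1.3]
opening: 0.0855
grip_force: 0.0
```

Request:
jog_arm --increments '[0,0,0,0,0,0,-1,0,0,0,0,0,0,-1,0,0,0,0,0,10,-1,0,0,0,0,0,30,-1,0,0,0,0,0,60,-1,0,0,0,0,0,95,-1,0,0,0,0,0,130,-1,0,0,0,0,0,160,-1]'

```text
time: 42.65
tool_pos: [0.5584, -0.1974, 0.2121]
tool_rot: [0.0, 1.0, -0.001, 0.001]
wrist_force: [0.3, 0.5, -0.0]
opening: 0.0856
grip_force: 0.0
```

Request:
jog_arm --increments '[0,0,0,-30,-20,0,-1,0,0,0,-60,-40,0,-1,0,0,0,-90,-60,0,-1,0,0,0,-120,-80,0,-1,0,0,0,-150,-100,0,-1,0,0,0,-180,-120,0,-1,0,0,0,-200,-135,0,-1,0,0,0,-200,-135,0,-1]'

```text
time: 43.65
tool_pos: [0.3572, -0.3331, 0.2105]
tool_rot: [0.0, 1.0, -0.002, 0.0]
wrist_force: [-0.4, -0.2, -1.3]
opening: 0.0854
grip_force: 0.0
```

```bash
python3 - <<'E'
from h import *
t=snapshot("top");s=snapshot("side");o=observe();print(o["time"],o["tool_pos"],o["opening"])
W=np.zeros((384,790,3),np.uint8);W[:,:512]=t;W[:360,515:785]=cv2.resize(s[120:240,240:330],None,fx=3,fy=3);cv2.imwrite("pics/g6.png",W)
t0=cv2.imread("pics/top0.png"); d=cv2.absdiff(t,t0).max(2)[60:310,60:300]; print((d>40).sum())
E
```

```text
43.75 [ 0.35852591 -0.33238031  0.21023703] 0.08506357992414533
0
```

View pics/g6.png

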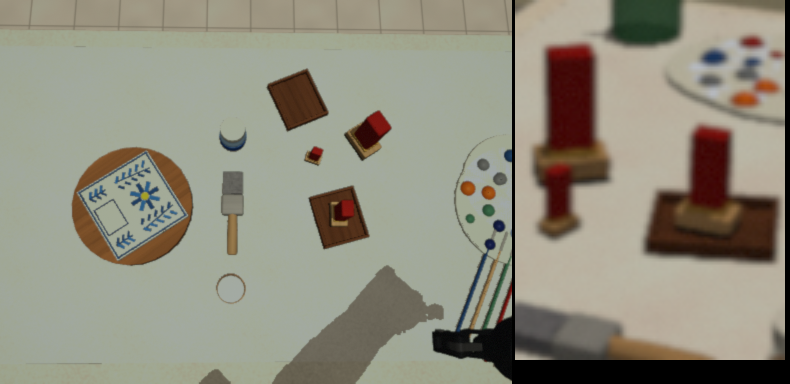

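The stamp stands upright in its tray at (340,213), the tile, jars and brush are unmoved, and the arm is clear.

```bash
python3 -c "
from bench import *
print(hand_in())"
```

```text
the job is handed in; nothing more can be done
None
```

I pressed the middle stamp into the box at about 12 N for over 3 s, with the face shift while unloading kept to about 0.4 mm, stood it back upright in its tray and handed in at about 44 s; the camera images show no ink mark, so the print itself is unconfirmed.

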